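# Set a hand-cranked leadscrew stage to its index with the backlash taken up

## Robot

A 6-joint arm with a two-finger parallel gripper is mounted at the origin on a cart in front of the work surface, level with it; the furniture and walls round the work are solid. World frame = base frame: x ahead of the robot, y to its left, z up, the work surface at z = 0. Lengths are in m, angles in degrees, forces in N, time in s.
With the tool pointing down it reaches from about 0.25 to 0.725 m from the base axis. Payload 9.7 kg.
Tool frame: the origin (TCP) lies where the fingers leave the gripper's body, on its centre line; the fingertips stand 73 mm ahead of it and the grasp point (between the pads) lies 54 mm ahead of it; z points along the fingers, y is the line along which they close (so a half turn about z gives the same grasp; the last joint's range is limited). The gripper opens to 85 mm and grips with 20 to 120 N. Pads are 22 mm wide; open, the fingers measure 114 mm over their backs; the gripper's body (76 mm by 85 mm) begins 54 mm behind the grasp point. The pads swing forward as they close: fully open they stand 13 mm farther back than shut.
Start: joints at [75.172, 4.979, 10.078, 95.1, 0, 90], TCP at [0.141, 0.532, 0.304] pointing down, gripper open.
Joint ranges: [-179.16, 179.16], [-48.56, 103.87], [-65.8, 70.77], [-126.05, 130.52], [-82.76, 87.17], [-180, 180]. Speed limits (degrees/s): [127.2, 127.2, 147.25, 180, 180, 180].

## Interface

Orientations are given as [roll, pitch, yaw] about the fixed x, y, z axes, in that order (R = Rz(yaw) Ry(pitch) Rx(roll)).
In Python, from workcell import sensors, imaging, bot gives the robot as it stands.
- The arm moves only by the tool apply_moves, never from a script. Its argument "rows" is a list of rows, each a list of 3 entries, a list of its own where there are three numbers: the shift along the tool's x, y, z in units of 10 cm (1.0 is 10 cm), then the turn, a rotation vector about the tool's x, y, z in units of 30 degrees (1.0 is 30 degrees), then the opening, from 0 (shut) to 1 (fully open). A call has 1 to 20 rows; each row is the pose to reach, as a shift and turn from the pose commanded when the call began, along the tool's axes at that moment; what a row does not reach only later rows make up. A row lasts 1/10 s, in which the tool goes at most 50 mm and 8.59 degrees, less where a joint would pass 70% of its speed; a pose out of reach is approached as far as the arm can. A call with a number of a shift or a turn outside -1 to 1 is refused whole. A call with a gripper value outside its range is refused whole. The fingers move at their own pace and stop on an object; "force" is the grip in N (left out, the last holds). Time passes only in rows, so rows that repeat a pose let the fingers close. It gives the time, the measured TCP pose, the force, the opening and the grip force at its end, in the units of the state.
- sensors.get_obs(): the state, without advancing time (a new reading comes with each control period).
- imaging.camera(name): name is "side" or "top" or "wrist"; returns (picture, depth): 480x640x3 uint8, red, green, blue; 480x640 float32, m along the optical axis (not along the pixel's ray), 0 where there is no reading.
- imaging.get_calibration(name): a dict with "intrinsics" (3x3 intrinsics, pixels), "world_from_camera" (4x4, takes a point from camera to world coordinates). Camera axes: x right, y down, z forward; pixel columns grow to the right and rows downward; lengths in m; the calibration is good to about 2 mm. A picture is of the moment at which its call begins: read the wrist's pose just before it. get_calibration takes no time and is no camera call; for the wrist camera it gives the pose at the moment of the call.
- bot.job_done(): hands the job in; it is judged then, once.
The state is a dict: "time": time; "q": joint angles; "qd": joint speeds; "joint_efforts": joint torques, N m; "ee_pos": TCP position; "tcp_rot": TCP orientation; "wrist_force": force on the tool from outside, world axes, zero at the start; "torque": the same for the moment, N m; "opening": finger opening in m; "grasp_force": force on a finger pad.
Only numpy, scipy, OpenCV 4.12 (cv2) and the standard library are available. Lean on these libraries where they do the work, as an engineer would, in place of code of your own. Each camera call takes 0.05 s, during which the arm holds its last target. There are 200 camera calls.

## Task

Using only its crank, run the carriage of the leadscrew stage away from the crank, past the index clip, until you feel it press on the sprung stop at the far end: press it firmly enough to seat for a moment but gently, never jamming it. Then crank back until the carriage's pointer stands at the blade of the index clip, arriving there from the stop side so that the screw's slack is left taken up in that direction (if you go past, go back well beyond and come again). Let go of the crank; do not touch the carriage or the clip, and leave the other things on the table where they stand.

Things in the scene. Friction and masses are not known exactly. Their poses are not given: they have to be found in the camera images.
- stage: fixed hand-cranked linear stage: aluminium base plate 136 x 260 x 12 mm flat on the table, grey gearbox (84 x 56 mm, 60 mm high) with the crank at its -y end, stop block at its +y end, two rods and a screw between. Origin on the table under mid travel; z up; the carriage travels along the stage's own y; +y points from crank to stop
- carriage: aluminium carriage 92 x 70 mm, plate top 56 mm above the table, carrying a ring with a 29 mm sphere (top 88 mm up). Slides along the stage's y, axes as the stage's, origin at the stage's when in mid travel; can go from y = -34 mm to the stop. Not to be touched. About 5 N of its own friction keeps it where the nut leaves it
- stop_block: grey block 84 x 16 x 44 mm at the +y end of the stage (origin under its centre, on the base plate) with a stop screw tipped by a sprung rubber pad. The screw's setting is not measured: the carriage meets the pad somewhere between 28 and 38 mm from mid travel. The pad yields 1 mm per 25 N; 8 to 60 N on it for 0.2 s seats the carriage; over 60 N jams it
- crank_axis (a point): the crank's vertical axis at the grip's mid height (96 mm up), 100 mm from the stage's origin towards its -y end. Black handwheel 76 mm across, face 77 mm up, its 22 mm hub 79 mm up. Counterclockwise seen from above drives the nut to the stop (+y), clockwise back towards the crank: 45 mm per turn (7.16 mm per rad), any number of turns
- grip_mid (a point): middle of the crank's grip, an upright black cylinder 16 mm across, 78 to 113 mm up, 30 mm off the crank's axis; spins freely, so it can be pinched from above and led round without turning the hand. Running free takes about 1.7 to 4 N along the circle; each newton on the stop pad adds 0.24 N (5 N more at 20 N on the pad, 14 N more at 60 N)
- pointer_tip (a point): tip of the dark steel pointer blade (2.5 mm thick) at the middle of the carriage's -x side, 42 mm above the table; axes as the stage's
- index_line (a point): the blade (2.5 mm thick) of the dark steel index clip, which sits somewhere on the scale rail along the stage's -x side, 42 mm above the table; axes as the stage's. The pointer is at the index when both have the same y along the stage. The clip stands at least 12 mm of carriage travel before the stop
- nut_mid (a point): middle of the brass nut (34 x 49 x 20 mm) on the screw under the carriage, between two keepers of the carriage with 5 mm of play in all (the backlash): it pushes the carriage to the stop once 2.5 mm on the +y side of the carriage's centre, and draws it back towards the crank once 2.5 mm on the -y side; between, the carriage stands still
- vial_a: screw-cap sample vial, 25 mm across, 62 mm tall, standing behind the stage; leave alone; origin under its centre
- vial_b: second screw-cap sample vial, 25 mm across, 62 mm tall; leave alone; origin under its centre
- check_weight: small knobbed check weight, 22 mm across, 40 mm tall, standing between the stage and the robot; leave alone; origin under its centre
- crank: the crank's handwheel itself; origin on its axis at its underside

How it is judged:
By the outcome, as a careful person would: the job done as asked, in the order asked, and still so for the second after the job is handed in, with the robot touching nothing.
It also fails if it takes over 59 s, if anything falls off the work surface, if the arm or the gripper's body presses on something with over 40 N, if the wrist force passes 120 N, or if a joint passes its speed limit or range.

## Working session

There is one attempt and no reset: what is moved stays moved. The work goes in short steps, Python scripts to look and compute and a tool call to move; the robot and the scene stay as the last step left them, time stands still between calls to the robot, and variables do not carry over. Pictures are saved under pics/ and viewed, at most 10 in all, crops included, and the job is handed in when it is done.

Besides the shell and the picture viewer there is one more tool, called after "Call:" by a JSON object that holds its "fn" and its "kwargs". apply_moves: Moves the arm, as the interface text tells. Its arguments: {"type":"object","properties":{"rows":{"type":"array"},"force":{"type":"number"}},"required":["rows"]}

```bash
mkdir -p pics
python3 - <<'E'
from workcell import sensors, imaging, bot
import cv2,numpy as np
o=sensors.get_obs();print(o)
for n in("side","top"):
    p,d=imaging.camera(n);cv2.imwrite(f"pics/{n}0.png",p[...,::-1]);np.savez(f"{n}0.npz",p=p,d=d,**imaging.get_calibration(n));print(imaging.get_calibration(n))
E
```

```text
{'time': 0.0, 'q': array([7.51742701e+01, 5.01046042e+00, 1.00313744e+01, 9.50993522e+01,
       1.06415588e-03, 9.00013978e+01]), 'qd': array([ 0.07204236, -0.11561826, -0.0700261 , -0.00596023, -0.03047518,
        0.02705849]), 'joint_efforts': array([-4.68901038e-03, -5.20394468e+01,  4.64800429e+01,  1.61675632e-02,
       -8.53669280e-05, -1.21850204e-05]), 'ee_pos': array([0.14069227, 0.53154768, 0.30316156]), 'tcp_rot': array([-1.79921562e+02, -1.06224133e-03,  1.65172871e+02]), 'wrist_force': array([ 0.22229507,  0.44077582, -0.67699012]), 'torque': array([ 0.00928759,  0.02626134, -0.02737062]), 'grasp_force': 0.0, 'opening': 0.08585847332355416}
{'intrinsics': array([[487.6079983 ,   0.        , 314.76330126],
       [  0.        , 487.6079983 , 243.3910154 ],
       [  0.        ,   0.        ,   1.        ]]), 'world_from_camera': array([[ 9.99977071e-01,  4.21624261e-03, -5.29909921e-03,
         5.45172826e-01],
       [ 6.73266970e-03, -5.35014892e-01,  8.44815800e-01,
        -8.13399649e-01],
       [ 7.26851383e-04, -8.44832106e-01, -5.35031012e-01,
         5.45836345e-01],
       [ 0.00000000e+00,  0.00000000e+00,  0.00000000e+00,
         1.00000000e+00]])}
{'intrinsics': array([[591.76098263,   0.        , 329.46526235],
       [  0.        , 591.76098263, 235.02104274],
       [  0.        ,   0.        ,   1.        ]]), 'world_from_camera': array([[-0.0131278 , -0.98839053,  0.15136648,  0.37016057],
       [-0.99963567,  0.0094025 , -0.02530067, -0.04360547],
       [ 0.02358372, -0.15164348, -0.98815387,  1.26118801],
       [ 0.        ,  0.        ,  0.        ,  1.        ]])}
```

View pics/top0.png

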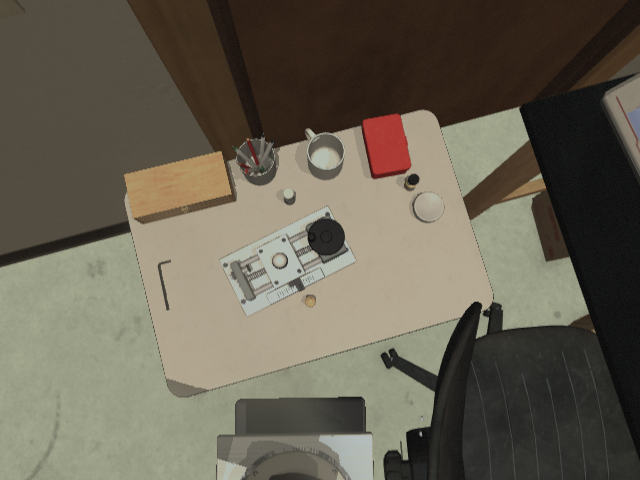

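View pics/side0.png

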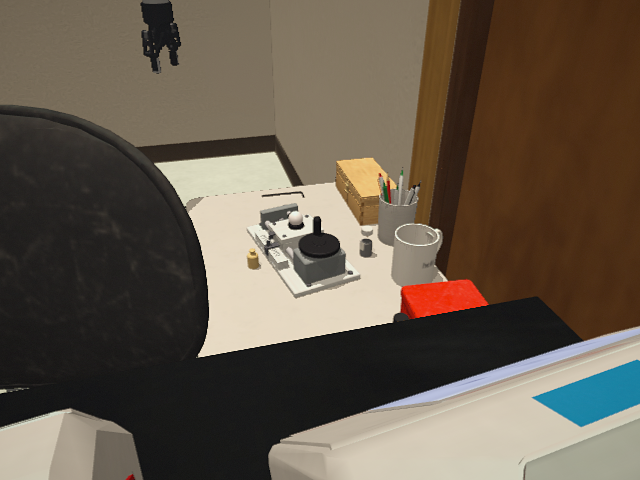

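The top view shows the stage centred near (287,260), the handwheel at (326,238), the stop at left (242,282) and the clip/pointer near (296,286). In the side view the grip stands at (317,226), on the wheel's far side.

```bash
cat > h.py <<'E'
import numpy as np,cv2
def ray(K,T,uv,z):
    uv=np.atleast_2d(np.float64(uv));d=np.c_[(uv-[K[0,2],K[1,2]])/[K[0,0],K[1,1]],np.ones(len(uv))]@T[:3,:3].T
    return T[:3,3]+d*((z-T[2,3])/d[:,2])[:,None]
def proj(K,T,P):
    c=(np.atleast_2d(P)-T[:3,3])@T[:3,:3];return c[:,:2]/c[:,2:]*[K[0,0],K[1,1]]+[K[0,2],K[1,2]]
E
python3 - <<'E'
from h import *
t=np.load('top0.npz');p=t['p'];K,T=t['intrinsics'],t['world_from_camera']
c=p[195:325,210:365];cv2.imwrite('pics/topc.png',cv2.resize(c[...,::-1],None,fx=5,fy=4.6,interpolation=cv2.INTER_CUBIC))
g=p.max(2);m=np.zeros((480,640),np.uint8);m[205:265,300:352]=(g[205:265,300:352]<50)
n,l,s,ce=cv2.connectedComponentsWithStats(m);i=1+s[1:,4].argmax();print(s[i],ce[i])
print('wheel',ray(K,T,ce[i],.077))
print('sphere',ray(K,T,[280,261],.0735))
print('depth wheel', t['d'][238,330],t['d'][238,312])
hs=cv2.cvtColor(p,cv2.COLOR_RGB2HSV);print(p[240,230-5],p[265,228],p[300,250],p[250,250])
pl=np.zeros((480,640),np.uint8);r=(slice(200,325),slice(212,362))
pl[r]=((hs[r][...,1]<22)&(hs[r][...,2]>150))
n,l,s,ce=cv2.connectedComponentsWithStats(pl);i=1+s[1:,4].argmax();print(s[i])
pts=np.argwhere(l==i)[:,::-1].astype(np.float32)
w=ray(K,T,pts,.012)[:,:2].astype(np.float32);R=cv2.minAreaRect(w);print(R,cv2.boxPoints(R))
E
```

```text
[ 307  219   38   37 1043] [325.6021093  236.62703739]
wheel [[ 0.54834194 -0.06606148  0.077     ]]
sphere [[0.5001227 0.026303  0.0735   ]]
depth wheel 1.1941518 1.1595644
[174 163 142] [179 175 156] [109 108 102] [180 187 172]
[ 220  206  114  110 2511]
((0.5088449120521545, 0.014061465859413147), (0.13348309695720673, 0.2558386027812958), 26.480758666992188) [[ 0.39206675  0.09880014]
 [ 0.50614446 -0.13019694]
 [ 0.6256231  -0.07067721]
 [ 0.51154536  0.15831988]]
```

View pics/topc.png

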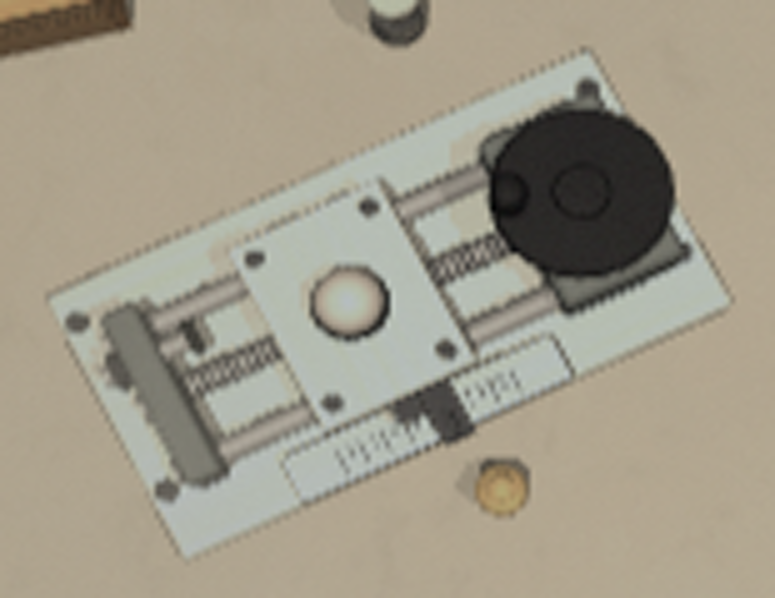

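Crop: wheel hub at crop (580,190), grip at (510,193) on the stop side, pointer and clip side by side near (410–450,405). Check the wrist camera geometry and compute the grip position.

Run:
```python
from h import *
from workcell import sensors, imaging
from scipy.spatial.transform import Rotation as R
t=np.load('top0.npz');K,T=t['intrinsics'],t['world_from_camera']
f=lambda x,y:[210+x/5-.4,195+y/4.6-.4]
print('hub',ray(K,T,f(580,190),.079),'grip',ray(K,T,f(510,190),.113))
w=imaging.get_calibration('wrist');o=sensors.get_obs()
Rt=R.from_euler('xyz',o['tcp_rot'],degrees=True).as_matrix()
W=w['world_from_camera'];print(w['intrinsics']);print('cam in tool',Rt.T@(W[:3,3]-o['ee_pos']),'\n',Rt.T@W[:3,:3])
print(Rt)
tgt=np.array([.55,-.06,.27]); print('shift tool',Rt.T@(tgt-o['ee_pos']))
```

```text
hub [[ 0.54951791 -0.06603722  0.079     ]] grip [[ 0.54462182 -0.03792617  0.113     ]]
[[404.85797603   0.         318.29342631]
 [  0.         404.85797603 238.30472206]
 [  0.           0.           1.        ]]
cam in tool [ 0.06767207 -0.00011847 -0.07004661] 
 [[-2.16452853e-04 -9.64882682e-01 -2.62681106e-01]
 [ 9.99997671e-01 -7.72861692e-04  2.01487089e-03]
 [-2.14713019e-03 -2.62680058e-01  9.64880602e-01]]
[[-9.66688881e-01  2.55954125e-01 -3.06754550e-04]
 [ 2.55954308e-01  9.66688218e-01 -1.13169457e-03]
 [ 6.87411587e-06 -1.17251171e-03 -9.99999313e-01]]
shift tool [-0.5470543  -0.46707244  0.03379969]
```

Call:
{"fn": "apply_moves", "kwargs": {"rows": [[[-0.47,-0.4,0],[0,0,0],0.6],[[-0.94,-0.8,0],[0,0,0],0.6],[[-0.94,-0.8,0],[0,0,0.2],0.6],[[-0.94,-0.8,0],[0,0,0.2],0.6]]}}

```text
time: 0.5
ee_pos: [0.2124, 0.4282, 0.3042]
tcp_rot: [180.0, 0.0, 158.8]
wrist_force: [0.7, 0.3, -0.4]
opening: 0.051
grasp_force: 0.0
```

```bash
cat > s.py <<'E'
from h import *
from workcell import sensors
from scipy.spatial.transform import Rotation as R
import sys
def st(tgt=None,yaw=116.5):
    o=sensors.get_obs();r=R.from_euler('xyz',o['tcp_rot'],degrees=True);Rt=r.as_matrix()
    print('t',round(o['time'],2),'p',o['ee_pos'].round(4),'rpy',o['tcp_rot'].round(2),'q',o['q'].round(1),'F',o['wrist_force'].round(2),'op',round(o['opening'],4),'g',round(o['grasp_force'],1))
    if tgt is not None:
        print('shift/10cm',(Rt.T@(np.array(tgt)-o['ee_pos'])/.1).round(3),'turn/30',((r.inv()*R.from_euler('xyz',[180,0,yaw],degrees=True)).as_rotvec(degrees=True)/30).round(3))
    return o,Rt
if len(sys.argv)>3: st([float(a) for a in sys.argv[1:4]])
E
python3 s.py .535 -.045 .27
```

```text
t 0.5 p [0.2124 0.4282 0.3042] rpy [1.7999e+02 2.0000e-02 1.5884e+02] q [63.6 -4.9  0.3 95.1 -0.  84.8] F [ 0.73  0.28 -0.42] op 0.051 g 0.0
shift/10cm [-4.716 -3.249  0.343] turn/30 [1.000e-03 1.000e-03 1.411e+00]
```

Call:
{"fn": "apply_moves", "kwargs": {"rows": [[[-0.5,-0.34,0.03],[0,0,0.25],0.6],[[-1,-0.68,0.06],[0,0,0.5],0.6],[[-1,-0.68,0.06],[0,0,0.7],0.6],[[-1,-0.68,0.06],[0,0,0.7],0.6]]}}

```text
time: 0.9
ee_pos: [0.2814, 0.3299, 0.2978]
tcp_rot: [-180.0, 0.0, 137.9]
wrist_force: [0.9, 0.8, -0.3]
opening: 0.0511
grasp_force: 0.0
```

```bash
python3 s.py .535 -.045 .27
```

```text
t 0.9 p [0.2814 0.3299 0.2978] rpy [-1.7999e+02  1.0000e-02  1.3791e+02] q [ 49.5 -11.   -5.9  95.1  -0.   91.6] F [ 0.92  0.84 -0.29] op 0.0511 g 0.0
shift/10cm [-4.395 -1.082  0.279] turn/30 [-0.     0.     0.714]
```

Call:
{"fn": "apply_moves", "kwargs": {"rows": [[[-0.5,-0.12,0.03],[0,0,0.25],0.6],[[-1,-0.25,0.07],[0,0,0.5],0.6],[[-1,-0.25,0.07],[0,0,0.714],0.6],[[-1,-0.25,0.07],[0,0,0.714],0.6]]}}

```text
time: 1.3
ee_pos: [0.3388, 0.2457, 0.2906]
tcp_rot: [-180.0, -0.0, 116.7]
wrist_force: [-0.1, -0.8, 1.0]
opening: 0.0515
grasp_force: 0.0
```

Call:
{"fn": "apply_moves", "kwargs": {"rows": [[[-0.45,0.06,0.03],[0,0,0],0.6],[[-0.9,0.11,0.07],[0,0,0],0.6],[[-0.9,0.11,0.07],[0,0,0],0.6]]}}

```text
time: 1.6
ee_pos: [0.39, 0.1689, 0.2832]
tcp_rot: [-179.9, 0.0, 116.9]
wrist_force: [-0.4, -0.0, 0.5]
opening: 0.0515
grasp_force: 0.0
```

Call:
{"fn": "apply_moves", "kwargs": {"rows": [[[-0.45,0.06,0.03],[0,0,0],0.6],[[-0.9,0.11,0.07],[0,0,0],0.6],[[-0.9,0.11,0.07],[0,0,0],0.6]]}}

```text
time: 1.9
ee_pos: [0.4405, 0.0938, 0.276]
tcp_rot: [-179.9, 0.0, 116.9]
wrist_force: [-0.2, -0.3, -0.5]
opening: 0.0511
grasp_force: 0.0
```

Call:
{"fn": "apply_moves", "kwargs": {"rows": [[[-0.45,0.06,0],[0,0,0],0.6],[[-0.9,0.11,0],[0,0,0],0.6],[[-0.9,0.11,0],[0,0,0],0.6],[[-0.9,0.11,0],[0,0,0],0.6]]}}

```text
time: 2.3
ee_pos: [0.4895, 0.0209, 0.2765]
tcp_rot: [-180.0, -0.1, 116.9]
wrist_force: [0.0, -0.2, 0.2]
opening: 0.0512
grasp_force: 0.0
```

```bash
cat > look.py <<'E'
from s import *
from workcell import imaging
def look(n):
    o,Rt=st();c=imaging.get_calibration('wrist');p,d=imaging.camera('wrist')
    cv2.imwrite(f'pics/{n}.png',p[...,::-1]);np.savez(n+'.npz',p=p,d=d,K=c['intrinsics'],T=c['world_from_camera']);return p,d,c['intrinsics'],c['world_from_camera']
if __name__=='__main__': look(sys.argv[1])
E
python3 look.py w0
```

```text
t 2.3 p [0.4895 0.0209 0.2765] rpy [-1.7995e+02 -6.0000e-02  1.1692e+02] q [ 2.4 -3.7 -1.7 92.   0.  65.5] F [ 0.02 -0.18  0.19] op 0.0512 g 0.0
```

View pics/w0.png

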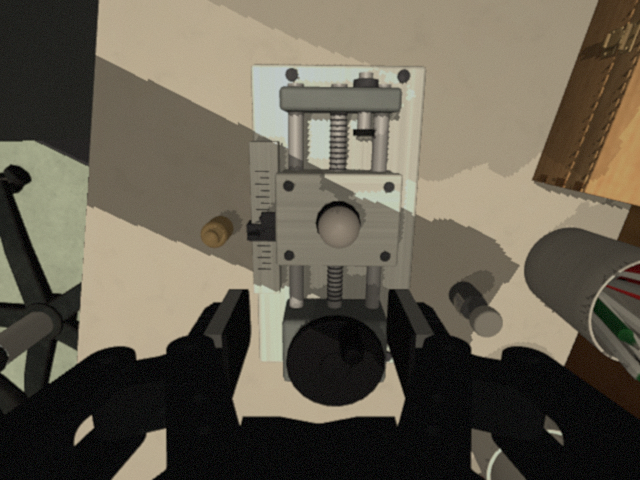

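The wrist view shows the whole stage upright: wheel centred near (336,361), grip top near (352,330), pointer and clip at about (260–272,220–240).

```bash
python3 - <<'E'
from h import *
z=np.load('w0.npz');p,d,K,T=z['p'],z['d'],z['K'],z['T']
g=p.max(2)
# height map from depth
v,u=np.mgrid[0:480,0:640];dc=np.stack([(u-K[0,2])/K[0,0]*d,(v-K[1,2])/K[1,1]*d,d],-1);P=dc@T[:3,:3].T+T[:3,3]
H=P[...,2]
r=np.zeros_like(H,bool);r[300:415,280:395]=1
wm=r&(abs(H-.077)<.004);q=P[wm][:,:2].astype(np.float32);c,rad=cv2.minEnclosingCircle(q);print('wheel',c,rad,wm.sum())
gm=r&(H>.09)&(H<.125);q=P[gm];print('grip',gm.sum(),q.min(0),q.max(0),np.median(q,0))
top=gm&(H>.109);q=P[top];print('griptop',top.sum(),q.mean(0),(q.min(0)+q.max(0))/2)
E
python3 - <<'E'
import cv2
a=cv2.imread('pics/w0.png')[130:380,230:430];cv2.imwrite('pics/w0c.png',cv2.resize(a,None,fx=3,fy=2.4,interpolation=cv2.INTER_CUBIC)*1)
E
```

```text
wheel (0.5475465059280396, -0.06680113077163696) 0.038170088082551956 6090
grip 683 [ 0.53520166 -0.04524094  0.09002235] [ 0.55113227 -0.02887449  0.11410756] [ 0.54079252 -0.03370839  0.10884074]
griptop 336 [ 0.54246211 -0.03614603  0.11152867] [ 0.54279644 -0.03656844  0.11156005]
```

View pics/w0c.png

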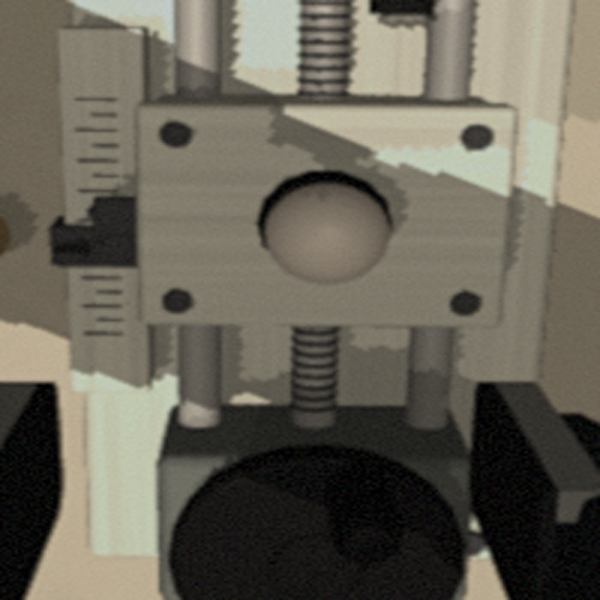

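```bash
python3 s.py .5427 -.0364 .158
```

```text
t 2.35 p [0.4891 0.0213 0.2767] rpy [-1.7997e+02 -5.0000e-02  1.1695e+02] q [ 2.5 -3.7 -1.7 92.   0.  65.5] F [-0.11 -0.32  0.51] op 0.051 g 0.0
shift/10cm [-0.758  0.217  1.186] turn/30 [-0.001 -0.002  0.015]
```

Call:
{"fn": "apply_moves", "kwargs": {"rows": [[[-0.4,0.11,0],[0,0,0],0.5],[[-0.76,0.22,0.3],[0,0,0],0.5],[[-0.76,0.22,0.6],[0,0,0],0.5],[[-0.76,0.22,0.7],[0,0,0],0.5],[[-0.76,0.22,0.7],[0,0,0],0.5],[[-0.76,0.22,0.7],[0,0,0],0.5]]}}

```text
time: 2.95
ee_pos: [0.5431, -0.037, 0.2085]
tcp_rot: [179.9, 0.0, 116.9]
wrist_force: [-0.2, -0.2, 1.4]
opening: 0.0426
grasp_force: 0.0
```

```bash
python3 s.py .5427 -.0364 .158
```

```text
t 2.95 p [ 0.5431 -0.037   0.2085] rpy [1.7992e+02 4.0000e-02 1.1688e+02] q [-3.9  3.3 -2.3 84.4  0.  59.2] F [-0.16 -0.16  1.35] op 0.0426 g 0.0
shift/10cm [ 0.007 -0.001  0.505] turn/30 [0.003 0.001 0.013]
```

Descend, then close gently.

Call:
{"fn": "apply_moves", "kwargs": {"rows": [[[0,0,0.15],[0,0,0],0.5],[[0,0,0.3],[0,0,0],0.5],[[0,0,0.42],[0,0,0],0.5],[[0,0,0.5],[0,0,0],0.5],[[0,0,0.5],[0,0,0],0.4],[[0,0,0.5],[0,0,0],0.3],[[0,0,0.5],[0,0,0],0.1],[[0,0,0.5],[0,0,0],0.1],[[0,0,0.5],[0,0,0],0.1],[[0,0,0.5],[0,0,0],0.1],[[0,0,0.5],[0,0,0],0.1],[[0,0,0.5],[0,0,0],0.1]], "force": 40}}

```text
time: 4.15
ee_pos: [0.5435, -0.0383, 0.1574]
tcp_rot: [179.9, 0.0, 116.8]
wrist_force: [1.8, 2.3, 6.6]
opening: 0.0145
grasp_force: 39.9
```

```bash
python3 look.py w1
```

```text
t 4.15 p [ 0.5435 -0.0383  0.1574] rpy [1.7994e+02 3.0000e-02 1.1676e+02] q [-4.   3.9 -7.3 78.8  0.  59.2] F [1.83 2.3  6.61] op 0.0145 g 39.9
```

View pics/w1.png

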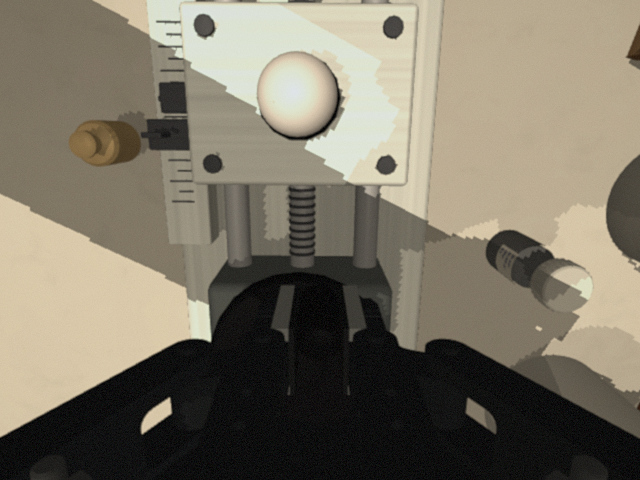

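Gripped. The pointer is at about (173,97) and the clip at (167,134). I'll print circle shifts in the move's units.

```bash
cat > arc.py <<'E'
import sys,numpy as np
a,b,s=map(float,sys.argv[1:4]);r=.3
f=np.deg2rad(np.linspace(a,b,int(round(abs(b-a)/s))+1))
print([[round(r*(np.sin(x)-np.sin(f[0])),3),round(r*(np.cos(x)-np.cos(f[0])),3)] for x in f[1:]])
E
python3 arc.py 72 162 5
```

```text
[[np.float64(0.007), np.float64(-0.025)], [np.float64(0.012), np.float64(-0.051)], [np.float64(0.014), np.float64(-0.077)], [np.float64(0.015), np.float64(-0.103)], [np.float64(0.012), np.float64(-0.129)], [np.float64(0.008), np.float64(-0.155)], [np.float64(0.002), np.float64(-0.18)], [np.float64(-0.007), np.float64(-0.205)], [np.float64(-0.018), np.float64(-0.229)], [np.float64(-0.031), np.float64(-0.252)], [np.float64(-0.046), np.float64(-0.273)], [np.float64(-0.062), np.float64(-0.293)], [np.float64(-0.081), np.float64(-0.312)], [np.float64(-0.101), np.float64(-0.329)], [np.float64(-0.122), np.float64(-0.344)], [np.float64(-0.144), np.float64(-0.358)], [np.float64(-0.168), np.float64(-0.369)], [np.float64(-0.193), np.float64(-0.378)]]
```

Call:
{"fn": "apply_moves", "kwargs": {"rows": [[[0.007,-0.025,0],[0,0,0],0.1],[[0.012,-0.051,0],[0,0,0],0.1],[[0.014,-0.077,0],[0,0,0],0.1],[[0.015,-0.103,0],[0,0,0],0.1],[[0.012,-0.129,0],[0,0,0],0.1],[[0.008,-0.155,0],[0,0,0],0.1],[[0.002,-0.18,0],[0,0,0],0.1],[[-0.007,-0.205,0],[0,0,0],0.1],[[-0.018,-0.229,0],[0,0,0],0.1],[[-0.031,-0.252,0],[0,0,0],0.1],[[-0.046,-0.273,0],[0,0,0],0.1],[[-0.062,-0.293,0],[0,0,0],0.1]]}}

```text
time: 5.4
ee_pos: [0.5204, -0.0572, 0.1575]
tcp_rot: [179.9, 0.1, 116.8]
wrist_force: [6.1, 1.0, 4.4]
opening: 0.0141
grasp_force: 39.9
```

```bash
cat > fr.py <<'E'
# forces along circle: tangential (ccw +) and radial (outward +), and angle of TCP round the axis
from s import *
C=np.array([.5475,-.0668])
def fr():
    o,Rt=st();r=o['ee_pos'][:2]-C;R0=np.linalg.norm(r);e=r/R0;t=np.array([-e[1],e[0]]);F=o['wrist_force'][:2]
    X,Y=Rt[:2,0],Rt[:2,1]
    print('rad mm',round(R0*1e3,2),'phi',round(np.degrees(np.arctan2(r@X,r@Y))%360,1),'Fr',round(F@e,2),'Ft',round(F@t,2))
if __name__=='__main__': fr()
E
python3 fr.py; python3 look.py w2
```

```text
t 5.4 p [ 0.5204 -0.0572  0.1575] rpy [1.7989e+02 6.0000e-02 1.1676e+02] q [ -6.3   0.9 -10.3  78.6   0.   57. ] F [6.07 1.01 4.39] op 0.0141 g 39.9
rad mm 28.77 phi 133.8 Fr -5.39 Ft -2.97
t 5.4 p [ 0.5204 -0.0572  0.1575] rpy [1.7989e+02 6.0000e-02 1.1676e+02] q [ -6.3   0.9 -10.3  78.6   0.   57. ] F [6.07 1.01 4.39] op 0.0141 g 39.9
```

View pics/w2.png

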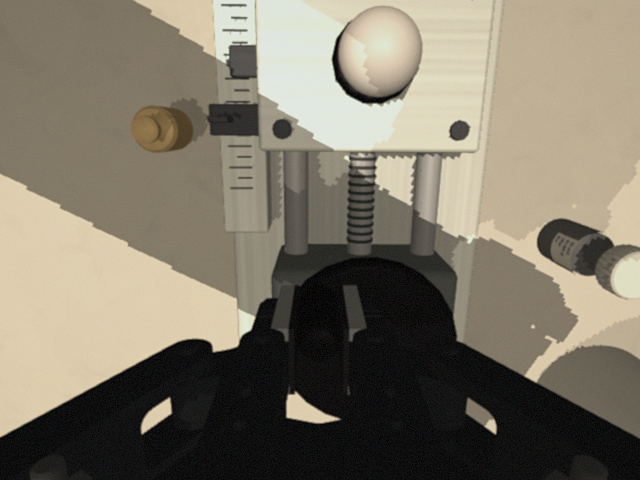

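The pointer block is now at (242,62), the clip at (235,119): the carriage moved about 8 mm, so cranking works. Continue.

```bash
sed -i 's/\[\[round(r/[[float(round(r/; s/,3),round(/,3)),float(round(/; s/,3)\] for/,3))] for/' arc.py; sed -i 's/\[\[float/[[float/' arc.py; python3 arc.py 132 232 5; python3 arc.py 232 302 3.5
```

```text
[[-0.018, -0.019], [-0.038, -0.036], [-0.06, -0.051], [-0.082, -0.064], [-0.106, -0.075], [-0.13, -0.085], [-0.155, -0.092], [-0.181, -0.096], [-0.207, -0.099], [-0.233, -0.099], [-0.26, -0.097], [-0.285, -0.093], [-0.311, -0.086], [-0.335, -0.077], [-0.359, -0.067], [-0.382, -0.054], [-0.403, -0.039], [-0.424, -0.022], [-0.442, -0.004], [-0.459, 0.016]]
[[-0.011, 0.015], [-0.021, 0.03], [-0.03, 0.046], [-0.038, 0.063], [-0.045, 0.08], [-0.05, 0.097], [-0.055, 0.115], [-0.059, 0.133], [-0.062, 0.151], [-0.063, 0.169], [-0.064, 0.187], [-0.063, 0.206], [-0.061, 0.224], [-0.058, 0.242], [-0.054, 0.26], [-0.049, 0.277], [-0.043, 0.295], [-0.035, 0.311], [-0.027, 0.328], [-0.018, 0.344]]
```

Call:
{"fn": "apply_moves", "kwargs": {"rows": [[[-0.018,-0.019,0],[0,0,0],0.1],[[-0.038,-0.036,0],[0,0,0],0.1],[[-0.06,-0.051,0],[0,0,0],0.1],[[-0.082,-0.064,0],[0,0,0],0.1],[[-0.106,-0.075,0],[0,0,0],0.1],[[-0.13,-0.085,0],[0,0,0],0.1],[[-0.155,-0.092,0],[0,0,0],0.1],[[-0.181,-0.096,0],[0,0,0],0.1],[[-0.207,-0.099,0],[0,0,0],0.1],[[-0.233,-0.099,0],[0,0,0],0.1],[[-0.26,-0.097,0],[0,0,0],0.1],[[-0.285,-0.093,0],[0,0,0],0.1],[[-0.311,-0.086,0],[0,0,0],0.1],[[-0.335,-0.077,0],[0,0,0],0.1],[[-0.359,-0.067,0],[0,0,0],0.1],[[-0.382,-0.054,0],[0,0,0],0.1],[[-0.403,-0.039,0],[0,0,0],0.1]]}}

```text
time: 7.15
ee_pos: [0.5342, -0.0944, 0.1574]
tcp_rot: [180.0, -0.1, 116.8]
wrist_force: [-1.1, 4.3, 8.2]
opening: 0.0147
grasp_force: 40.3
```

```bash
python3 fr.py; python3 arc.py 217 247 3;python3 - <<'E'
# carriage y in stage frame from sphere in w1,w2 (bright round blob), via wrist depth: near edge of plate
from h import *
from look import look
import s
look('w3')
for n in('w1','w2','w3'):
    z=np.load(n+'.npz');d,K,T=z['d'],z['K'],z['T']
    v,u=np.mgrid[0:480,0:640];dc=np.stack([(u-K[0,2])/K[0,0]*d,(v-K[1,2])/K[1,1]*d,d],-1);P=dc@T[:3,:3].T+T[:3,3]
    a=np.deg2rad(26.6);Y=np.array([-np.sin(a),np.cos(a)]);X=np.array([np.cos(a),np.sin(a)]);O=np.array([.5475,-.0668])+.1*Y
    xy=np.stack([(P[...,:2]-O)@X,(P[...,:2]-O)@Y],-1);H=P[...,2]
    m=(abs(H-.056)<.003)&(abs(xy[...,0])<.04)&(xy[...,1]>-.06)
    print(n,'plate y min',np.percentile(xy[m][:,1],.5)*1e3,'x mid',xy[m][:,0].min(),xy[m][:,0].max(),H[m].mean(), '-> carriage y',np.percentile(xy[m][:,1],.5)*1e3+35)
E
```

```text
t 7.15 p [ 0.5342 -0.0944  0.1574] rpy [ 1.7997e+02 -7.0000e-02  1.1678e+02] q [-10.    3.6  -7.5  78.8   0.1  53.2] F [-1.13  4.33  8.23] op 0.0147 g 40.3
rad mm 30.58 phi 217.5 Fr -3.41 Ft -2.9
[[-0.012, 0.01], [-0.024, 0.02], [-0.035, 0.031], [-0.046, 0.043], [-0.056, 0.055], [-0.065, 0.068], [-0.074, 0.081], [-0.082, 0.094], [-0.089, 0.108], [-0.096, 0.122]]
t 7.15 p [ 0.5342 -0.0944  0.1574] rpy [ 1.7997e+02 -7.0000e-02  1.1678e+02] q [-10.    3.6  -7.5  78.8   0.1  53.2] F [-1.13  4.33  8.23] op 0.0147 g 40.3
w1 plate y min -28.36363657962486 x mid -0.039997899607881554 0.039999763812909706 0.056137116145347 -> carriage y 6.63636342037514
w2 plate y min -21.1895225413367 x mid -0.03999847507381494 0.03999969808926858 0.056146523514411094 -> carriage y 13.8104774586633
w3 plate y min -11.595246671860501 x mid -0.03999184676070174 0.039946349818208 0.05596012837415284 -> carriage y 23.4047533281395
```

Call:
{"fn": "apply_moves", "kwargs": {"rows": [[[-0.012,0.01,0],[0,0,0],0.1],[[-0.024,0.02,0],[0,0,0],0.1],[[-0.035,0.031,0],[0,0,0],0.1],[[-0.046,0.043,0],[0,0,0],0.1],[[-0.056,0.055,0],[0,0,0],0.1],[[-0.065,0.068,0],[0,0,0],0.1],[[-0.074,0.081,0],[0,0,0],0.1],[[-0.082,0.094,0],[0,0,0],0.1],[[-0.089,0.108,0],[0,0,0],0.1]]}}

```text
time: 8.1
ee_pos: [0.5475, -0.0979, 0.1574]
tcp_rot: [-180.0, -0.0, 116.7]
wrist_force: [-4.0, 0.9, 10.5]
opening: 0.0146
grasp_force: 40.5
```

```bash
python3 fr.py; for a in 244 253 262 271 280;do python3 arc.py $a $((a+9)) 3;done
```

```text
t 8.1 p [ 0.5475 -0.0979  0.1574] rpy [-1.7995e+02 -3.0000e-02  1.1675e+02] q [-10.1   5.5  -5.5  79.   -0.   53.1] F [-4.04  0.9  10.53] op 0.0146 g 40.5
rad mm 31.08 phi 243.2 Fr -0.9 Ft -4.04
[[-0.007, 0.014], [-0.012, 0.029], [-0.017, 0.044]]
[[-0.004, 0.015], [-0.008, 0.03], [-0.01, 0.046]]
[[-0.002, 0.016], [-0.003, 0.031], [-0.003, 0.047]]
[[0.001, 0.016], [0.002, 0.031], [0.005, 0.047]]
[[0.003, 0.015], [0.007, 0.031], [0.012, 0.046]]
```

Call:
{"fn": "apply_moves", "kwargs": {"rows": [[[-0.007,0.014,0],[0,0,0],0.1],[[-0.012,0.029,0],[0,0,0],0.1],[[-0.017,0.044,0],[0,0,0],0.1]]}}

```text
time: 8.4
ee_pos: [0.5522, -0.0976, 0.1574]
tcp_rot: [-179.9, -0.0, 116.7]
wrist_force: [-3.3, 0.4, 9.2]
opening: 0.014
grasp_force: 40.4
```

```bash
python3 fr.py
```

```text
t 8.4 p [ 0.5522 -0.0976  0.1574] rpy [-179.94   -0.    116.74] q [-10.    6.1  -4.9  79.   -0.   53.2] F [-3.26  0.38  9.18] op 0.014 g 40.4
rad mm 31.2 phi 251.9 Fr -0.86 Ft -3.17
```

Call:
{"fn": "apply_moves", "kwargs": {"rows": [[[-0.004,0.015,0],[0,0,0],0.1],[[-0.008,0.03,0],[0,0,0],0.1],[[-0.01,0.046,0],[0,0,0],0.1]]}}

```text
time: 8.7
ee_pos: [0.5568, -0.0967, 0.1574]
tcp_rot: [-179.9, 0.0, 116.7]
wrist_force: [-3.0, -2.9, 8.9]
opening: 0.0144
grasp_force: 40.4
```

```bash
python3 fr.py
```

```text
t 8.7 p [ 0.5568 -0.0967  0.1574] rpy [-1.7993e+02  3.0000e-02  1.1673e+02] q [-9.8  6.7 -4.2 79.1 -0.1 53.4] F [-2.99 -2.86  8.91] op 0.0144 g 40.4
rad mm 31.29 phi 260.5 Fr 1.85 Ft -3.7
```

Call:
{"fn": "apply_moves", "kwargs": {"rows": [[[-0.002,0.016,0],[0,0,0],0.1],[[-0.003,0.031,0],[0,0,0],0.1],[[-0.003,0.047,0],[0,0,0],0.1]]}}

```text
time: 9.0
ee_pos: [0.5612, -0.095, 0.1574]
tcp_rot: [-179.9, 0.1, 116.7]
wrist_force: [-1.9, -3.6, 8.9]
opening: 0.0144
grasp_force: 40.4
```

```bash
python3 fr.py
```

```text
t 9.0 p [ 0.5612 -0.095   0.1574] rpy [-1.7992e+02  5.0000e-02  1.1672e+02] q [-9.6  7.3 -3.6 79.1 -0.1 53.7] F [-1.95 -3.63  8.9 ] op 0.0144 g 40.4
rad mm 31.37 phi 269.1 Fr 2.42 Ft -3.33
```

Call:
{"fn": "apply_moves", "kwargs": {"rows": [[[0.001,0.016,0],[0,0,0],0.1],[[0.002,0.031,0],[0,0,0],0.1],[[0.005,0.047,0],[0,0,0],0.1]]}}

```text
time: 9.3
ee_pos: [0.5653, -0.0927, 0.1575]
tcp_rot: [-179.9, 0.1, 116.7]
wrist_force: [-1.8, -4.2, 8.7]
opening: 0.0146
grasp_force: 40.3
```

```bash
python3 fr.py;  for a in 289 298 307 316 325;do python3 arc.py $a $((a+9)) 3;done
```

```text
t 9.3 p [ 0.5653 -0.0927  0.1575] rpy [-1.7994e+02  9.0000e-02  1.1671e+02] q [-9.3  7.7 -3.1 79.2 -0.1 54. ] F [-1.76 -4.15  8.71] op 0.0146 g 40.3
rad mm 31.41 phi 277.8 Fr 2.43 Ft -3.8
[[0.006, 0.015], [0.012, 0.029], [0.019, 0.043]]
[[0.008, 0.014], [0.016, 0.027], [0.025, 0.04]]
[[0.01, 0.012], [0.02, 0.024], [0.031, 0.035]]
[[0.012, 0.011], [0.024, 0.021], [0.036, 0.03]]
[[0.013, 0.009], [0.027, 0.017], [0.041, 0.024]]
```

Call:
{"fn": "apply_moves", "kwargs": {"rows": [[[0.003,0.015,0],[0,0,0],0.1],[[0.007,0.031,0],[0,0,0],0.1],[[0.012,0.046,0],[0,0,0],0.1]]}}

```text
time: 9.6
ee_pos: [0.5688, -0.0899, 0.1574]
tcp_rot: [-179.9, 0.1, 116.7]
wrist_force: [-1.5, -6.7, 9.1]
opening: 0.0145
grasp_force: 40.3
```

```bash
python3 fr.py
```

```text
t 9.6 p [ 0.5688 -0.0899  0.1574] rpy [-1.7991e+02  1.3000e-01  1.1669e+02] q [-8.9  8.1 -2.7 79.2 -0.2 54.4] F [-1.51 -6.65  9.09] op 0.0145 g 40.3
rad mm 31.42 phi 286.1 Fr 3.86 Ft -5.63
```

Call:
{"fn": "apply_moves", "kwargs": {"rows": [[[0.006,0.015,0],[0,0,0],0.1],[[0.012,0.029,0],[0,0,0],0.1],[[0.019,0.043,0],[0,0,0],0.1]]}}

```text
time: 9.9
ee_pos: [0.5717, -0.0868, 0.1574]
tcp_rot: [-179.9, 0.2, 116.7]
wrist_force: [-2.3, -10.0, 9.5]
opening: 0.0138
grasp_force: 40.3
```

```bash
python3 fr.py
```

```text
t 9.9 p [ 0.5717 -0.0868  0.1574] rpy [-179.86    0.19  116.66] q [-8.5  8.5 -2.3 79.2 -0.2 54.8] F [ -2.35 -10.05   9.49] op 0.0138 g 40.3
rad mm 31.39 phi 293.8 Fr 4.6 Ft -9.24
```

Contact felt (about +5.6 N tangential, ≈ 23 N on the pad). I'll hold it to seat, then check.

Call:
{"fn": "apply_moves", "kwargs": {"rows": [[[0,0,0],[0,0,0],0.1],[[0,0,0],[0,0,0],0.1],[[0,0,0],[0,0,0],0.1],[[0,0,0],[0,0,0],0.1],[[0,0,0],[0,0,0],0.1]]}}

```text
time: 10.4
ee_pos: [0.5718, -0.0867, 0.1574]
tcp_rot: [-179.9, 0.2, 116.7]
wrist_force: [-1.2, -8.2, 7.7]
opening: 0.0144
grasp_force: 40.3
```

```bash
python3 fr.py; python3 look.py w4; python3 arc.py 298 198 5
python3 - <<'E'
import cv2
a=cv2.imread('pics/w4.png');cv2.imwrite('pics/w4c.png',a[0:300])
E
```

```text
t 10.4 p [ 0.5718 -0.0867  0.1574] rpy [-1.7989e+02  1.7000e-01  1.1667e+02] q [-8.5  8.5 -2.3 79.2 -0.2 54.8] F [-1.2  -8.24  7.71] op 0.0144 g 40.3
rad mm 31.38 phi 293.9 Fr 4.3 Ft -7.13
t 10.4 p [ 0.5718 -0.0867  0.1574] rpy [-1.7989e+02  1.7000e-01  1.1667e+02] q [-8.5  8.5 -2.3 79.2 -0.2 54.8] F [-1.2  -8.24  7.71] op 0.0144 g 40.3
[[-0.011, -0.024], [-0.02, -0.048], [-0.027, -0.073], [-0.032, -0.099], [-0.035, -0.125], [-0.035, -0.151], [-0.033, -0.177], [-0.029, -0.203], [-0.022, -0.229], [-0.013, -0.253], [-0.002, -0.277], [0.01, -0.3], [0.025, -0.321], [0.042, -0.342], [0.06, -0.36], [0.08, -0.377], [0.101, -0.392], [0.124, -0.406], [0.148, -0.417], [0.172, -0.426]]
```

View pics/w4c.png

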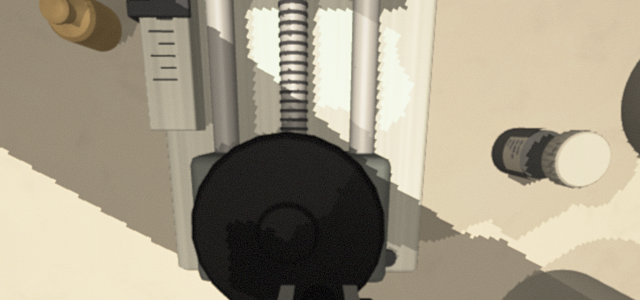

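The carriage is now beyond this view; only the clip shows, at (160,8). A little more press for margin, then hold.

Call:
{"fn": "apply_moves", "kwargs": {"rows": [[[0.006,0.01,0],[0,0,0],0.1],[[0.012,0.019,0],[0,0,0],0.1],[[0.012,0.019,0],[0,0,0],0.1]]}}

```text
time: 10.75
ee_pos: [0.5729, -0.0852, 0.1574]
tcp_rot: [-179.9, 0.2, 116.6]
wrist_force: [-2.1, -10.6, 8.8]
opening: 0.0143
grasp_force: 40.3
```

```bash
python3 fr.py
```

```text
t 10.75 p [ 0.5729 -0.0852  0.1574] rpy [-179.86    0.22  116.65] q [-8.4  8.6 -2.2 79.2 -0.3 55. ] F [ -2.08 -10.63   8.83] op 0.0143 g 40.3
rad mm 31.35 phi 297.5 Fr 4.54 Ft -9.83
```

Call:
{"fn": "apply_moves", "kwargs": {"rows": [[[0,0,0],[0,0,0],0.1],[[0,0,0],[0,0,0],0.1],[[0,0,0],[0,0,0],0.1]]}}

```text
time: 11.05
ee_pos: [0.5729, -0.0852, 0.1575]
tcp_rot: [-179.9, 0.2, 116.6]
wrist_force: [-0.9, -10.0, 8.8]
opening: 0.0144
grasp_force: 40.3
```

```bash
python3 fr.py; python3 arc.py 302 202 5
```

```text
t 11.05 p [ 0.5729 -0.0852  0.1575] rpy [-179.86    0.21  116.64] q [-8.4  8.6 -2.2 79.2 -0.3 55. ] F [-0.86 -9.99  8.84] op 0.0144 g 40.3
rad mm 31.35 phi 297.4 Fr 5.17 Ft -8.59
[[-0.013, -0.023], [-0.024, -0.047], [-0.032, -0.071], [-0.039, -0.097], [-0.043, -0.122], [-0.045, -0.149], [-0.045, -0.175], [-0.043, -0.201], [-0.038, -0.226], [-0.031, -0.252], [-0.022, -0.276], [-0.01, -0.3], [0.003, -0.322], [0.018, -0.344], [0.035, -0.364], [0.054, -0.382], [0.074, -0.399], [0.095, -0.413], [0.118, -0.426], [0.142, -0.437]]
```

Seated with about 25–40 N, well under 60. While still here, I'll measure pointer and clip from the earlier wrist images.

```bash
cat > idx.py <<'E'
from h import *
import sys
a=np.deg2rad(26.6);Y=np.array([-np.sin(a),np.cos(a)]);X=np.array([np.cos(a),np.sin(a)]);O=np.array([.5475,-.0668])+.1*Y
def grid(n):
    z=np.load(n+'.npz');p,d,K,T=z['p'],z['d'],z['K'],z['T']
    v,u=np.mgrid[0:480,0:640];dc=np.stack([(u-K[0,2])/K[0,0]*d,(v-K[1,2])/K[1,1]*d,d],-1);P=dc@T[:3,:3].T+T[:3,3]
    return p,np.stack([(P[...,:2]-O)@X,(P[...,:2]-O)@Y,P[...,2]],-1)*1e3
if __name__=='__main__':
  for n in sys.argv[1:]:
    p,S=grid(n);m=(p.max(2)<75)&(S[...,0]>-75)&(S[...,0]<-44)&(S[...,1]>-40)&(S[...,1]<45)&(S[...,2]>20)&(S[...,2]<70)
    k,l,s,c=cv2.connectedComponentsWithStats(m.astype(np.uint8),connectivity=4)
    for i in range(1,k):
        if s[i,4]<60: continue
        q=S[l==i];print(n,'bbox',s[i],'x',np.percentile(q[:,0],[1,99]).round(1),'y',np.percentile(q[:,1],[1,50,99]).round(1),'z hist',np.histogram(q[:,2],bins=range(20,72,4))[0])
        for zl in range(24,60,4):
            b=q[abs(q[:,2]-zl)<2]
            if len(b)>15:print('   z',zl,'n',len(b),'x',np.percentile(b[:,0],[2,98]).round(1),'y',np.percentile(b[:,1],[2,50,98]).round(1))
E
python3 idx.py w0 w1 w2
```

```text
w0 bbox [247 211  29  30 691] x [-70.2 -45.6] y [-14.2  -4.6  12.4] z hist [  2   4  15 316  54  24  34  13 229   0   0   0]
   z 32 n 37 x [-70.4 -52. ] y [-14.1  -5.7   1.6]
   z 36 n 339 x [-68.9 -47.7] y [-14.2  -7.2  -1.2]
   z 44 n 25 x [-68.  -58.4] y [-8.9 -7.2  0.7]
   z 48 n 28 x [-67.8 -57.2] y [-8.6 -7.6  7.5]
   z 52 n 136 x [-56.4 -45.5] y [ 1.   6.4 12.4]
   z 56 n 99 x [-55.8 -46. ] y [ 1.2  6.5 12.5]
w1 bbox [159  82  28  31 774] x [-57.6 -45.7] y [ 0.9  6.7 14.8] z hist [  0   0  13   1   0   0   0   8 751   1   0   0]
   z 52 n 393 x [-56.  -46.2] y [ 0.9  6.3 12.1]
   z 56 n 363 x [-55.5 -45.7] y [ 1.   6.7 11.9]
w1 bbox [ 141  119   48   31 1272] x [-70.6 -51.8] y [-14.8  -8.1  -1.5] z hist [  0   0   0 958 159  21 129   5   0   0   0   0]
   z 32 n 64 x [-70.9 -52.7] y [-14.9  -8.5  -1.4]
   z 36 n 1046 x [-68.9 -51.9] y [-14.8  -7.9  -1.5]
   z 40 n 16 x [-60.2 -59.2] y [-9.3 -8.2 -7.2]
   z 44 n 40 x [-67.6 -59.2] y [-9.3 -8.  -7.1]
   z 48 n 106 x [-68.1 -59.4] y [-9.2 -8.3 -7.1]
w2 bbox [226  61  30  18 124] x [-62.1 -46.1] y [ 7.7  8.5 13.5] z hist [ 0  0 23  0  0  0  1  9 91  0  0  0]
   z 32 n 19 x [-62.4 -53.3] y [ 9.8  9.9 10. ]
   z 52 n 64 x [-56.9 -46.3] y [ 7.7  8.2 13.5]
   z 56 n 34 x [-55.9 -46.6] y [ 7.7  8.4 11.5]
w2 bbox [ 207  104   52   32 1505] x [-70.6 -48.6] y [-14.7  -8.3  -1.5] z hist [   0    0    0 1153  213   16  114    9    0    0    0    0]
   z 32 n 71 x [-70.9 -48.7] y [-14.7  -7.1  -1.5]
   z 36 n 1288 x [-69.1 -48.8] y [-14.7  -8.   -1.6]
   z 44 n 30 x [-67.6 -59.4] y [-9.5 -9.1 -7.4]
   z 48 n 102 x [-68.2 -59.5] y [-9.5 -8.3 -7.5]
```

Index blade: y ≈ −8.2 mm in my stage frame; the pointer block is centred with the carriage (y 6.5 at start). I'll crank back 300° in three arcs.

Call:
{"fn": "apply_moves", "kwargs": {"rows": [[[-0.013,-0.023,0],[0,0,0],0.1],[[-0.024,-0.047,0],[0,0,0],0.1],[[-0.032,-0.071,0],[0,0,0],0.1],[[-0.039,-0.097,0],[0,0,0],0.1],[[-0.043,-0.122,0],[0,0,0],0.1],[[-0.045,-0.149,0],[0,0,0],0.1],[[-0.045,-0.175,0],[0,0,0],0.1],[[-0.043,-0.201,0],[0,0,0],0.1],[[-0.038,-0.226,0],[0,0,0],0.1],[[-0.031,-0.252,0],[0,0,0],0.1],[[-0.022,-0.276,0],[0,0,0],0.1],[[-0.01,-0.3,0],[0,0,0],0.1],[[0.003,-0.322,0],[0,0,0],0.1],[[0.018,-0.344,0],[0,0,0],0.1],[[0.035,-0.364,0],[0,0,0],0.1],[[0.054,-0.382,0],[0,0,0],0.1],[[0.074,-0.399,0],[0,0,0],0.1],[[0.095,-0.413,0],[0,0,0],0.1],[[0.118,-0.426,0],[0,0,0],0.1],[[0.142,-0.437,0],[0,0,0],0.1]]}}

```text
time: 13.05
ee_pos: [0.5284, -0.0902, 0.1575]
tcp_rot: [179.9, 0.1, 116.8]
wrist_force: [5.1, 0.5, 5.9]
opening: 0.0146
grasp_force: 40.0
```

```bash
python3 fr.py; python3 arc.py 202 102 5;python3 arc.py 102 12 5
```

```text
t 13.05 p [ 0.5284 -0.0902  0.1575] rpy [1.7990e+02 5.0000e-02 1.1675e+02] q [-9.7  2.7 -8.6 78.7  0.  53.6] F [5.14 0.53 5.94] op 0.0146 g 40.0
rad mm 30.18 phi 204.0 Fr -3.66 Ft 3.65
[[0.025, -0.009], [0.05, -0.015], [0.076, -0.02], [0.102, -0.022], [0.128, -0.021], [0.154, -0.019], [0.18, -0.014], [0.205, -0.007], [0.23, 0.002], [0.253, 0.013], [0.276, 0.027], [0.297, 0.042], [0.317, 0.059], [0.335, 0.077], [0.352, 0.098], [0.367, 0.119], [0.38, 0.142], [0.391, 0.166], [0.399, 0.19], [0.406, 0.216]]
[[0.004, 0.026], [0.006, 0.052], [0.006, 0.078], [0.004, 0.104], [-0.001, 0.13], [-0.008, 0.155], [-0.017, 0.18], [-0.029, 0.203], [-0.042, 0.226], [-0.057, 0.247], [-0.074, 0.267], [-0.093, 0.285], [-0.113, 0.302], [-0.134, 0.317], [-0.157, 0.33], [-0.181, 0.341], [-0.206, 0.349], [-0.231, 0.356]]
```

Call:
{"fn": "apply_moves", "kwargs": {"rows": [[[0.025,-0.009,0],[0,0,0],0.1],[[0.05,-0.015,0],[0,0,0],0.1],[[0.076,-0.02,0],[0,0,0],0.1],[[0.102,-0.022,0],[0,0,0],0.1],[[0.128,-0.021,0],[0,0,0],0.1],[[0.154,-0.019,0],[0,0,0],0.1],[[0.18,-0.014,0],[0,0,0],0.1],[[0.205,-0.007,0],[0,0,0],0.1],[[0.23,0.002,0],[0,0,0],0.1],[[0.253,0.013,0],[0,0,0],0.1],[[0.276,0.027,0],[0,0,0],0.1],[[0.297,0.042,0],[0,0,0],0.1],[[0.317,0.059,0],[0,0,0],0.1],[[0.335,0.077,0],[0,0,0],0.1],[[0.352,0.098,0],[0,0,0],0.1],[[0.367,0.119,0],[0,0,0],0.1],[[0.38,0.142,0],[0,0,0],0.1],[[0.391,0.166,0],[0,0,0],0.1],[[0.399,0.19,0],[0,0,0],0.1],[[0.406,0.216,0],[0,0,0],0.1]]}}

```text
time: 15.05
ee_pos: [0.5288, -0.045, 0.1574]
tcp_rot: [-179.9, 0.1, 116.7]
wrist_force: [0.4, -4.6, 7.7]
opening: 0.0146
grasp_force: 40.2
```

```bash
python3 fr.py
cat > car.py <<'E'
from look import look
from idx import *
import s
n=sys.argv[1]
look(n);p,S=grid(n)
m=(abs(S[...,2]-56)<3)&(abs(S[...,0])<35)
print('carriage y from near edge',np.percentile(S[m][:,1],.5)+35, 'far', np.percentile(S[m][:,1],99.5)-35)
pb=(abs(S[...,2]-54)<3)&(S[...,0]>-56)&(S[...,0]<-49);q=S[pb][:,1];print('pointer block',len(q),np.percentile(q,[2,98]).round(2),np.percentile(q,[2,98]).mean().round(2))
E
python3 car.py w5; for w in w1 w2; do python3 - $w <<'E'
from idx import *
p,S=grid(sys.argv[1]);pb=(abs(S[...,2]-54)<3)&(S[...,0]>-56)&(S[...,0]<-49);q=S[pb][:,1];print(len(q),np.percentile(q,[2,98]),np.percentile(q,[2,98]).mean())
E
done
```

```text
t 15.05 p [ 0.5288 -0.045   0.1574] rpy [-1.7995e+02  1.1000e-01  1.1670e+02] q [-4.8  2.  -9.2 78.7 -0.1 58.5] F [ 0.37 -4.64  7.7 ] op 0.0146 g 40.2
rad mm 28.67 phi 103.9 Fr -3.77 Ft 2.73
t 15.05 p [ 0.5288 -0.045   0.1574] rpy [-1.7995e+02  1.1000e-01  1.1670e+02] q [-4.8  2.  -9.2 78.7 -0.1 58.5] F [ 0.37 -4.64  7.7 ] op 0.0146 g 40.2
carriage y from near edge -39.003482938926126 far 6.6845655198488245
pointer block 548 [ 9.52 20.98] 15.25
527 [ 0.53855028 12.04617383] 6.2923620510895475
581 [ 7.81745377 19.38832522] 13.602889494642326
```

Pointer at y 15.3, index −8.2: about 188° left. I'll go 155° and re-measure.

Call:
{"fn": "apply_moves", "kwargs": {"rows": [[[0.004,0.026,0],[0,0,0],0.1],[[0.006,0.052,0],[0,0,0],0.1],[[0.006,0.078,0],[0,0,0],0.1],[[0.004,0.104,0],[0,0,0],0.1],[[-0.001,0.13,0],[0,0,0],0.1],[[-0.008,0.155,0],[0,0,0],0.1],[[-0.017,0.18,0],[0,0,0],0.1],[[-0.029,0.203,0],[0,0,0],0.1],[[-0.042,0.226,0],[0,0,0],0.1],[[-0.057,0.247,0],[0,0,0],0.1],[[-0.074,0.267,0],[0,0,0],0.1],[[-0.093,0.285,0],[0,0,0],0.1],[[-0.113,0.302,0],[0,0,0],0.1],[[-0.134,0.317,0],[0,0,0],0.1],[[-0.157,0.33,0],[0,0,0],0.1],[[-0.181,0.341,0],[0,0,0],0.1],[[-0.206,0.349,0],[0,0,0],0.1],[[-0.231,0.356,0],[0,0,0],0.1]]}}

```text
time: 16.9
ee_pos: [0.5712, -0.0482, 0.1575]
tcp_rot: [179.9, -0.1, 116.8]
wrist_force: [0.7, 5.5, 8.2]
opening: 0.0145
grasp_force: 40.3
```

```bash
python3 fr.py; python3 arc.py 12 -53 5
```

```text
t 16.9 p [ 0.5712 -0.0482  0.1575] rpy [ 1.7993e+02 -6.0000e-02  1.1679e+02] q [-4.9  7.8 -3.1 79.1  0.1 58.4] F [0.65 5.51 8.15] op 0.0145 g 40.3
rad mm 30.12 phi 11.3 Fr 3.91 Ft 3.93
[[-0.026, 0.004], [-0.052, 0.006], [-0.078, 0.006], [-0.104, 0.004], [-0.13, -0.001], [-0.155, -0.008], [-0.18, -0.017], [-0.203, -0.029], [-0.226, -0.042], [-0.247, -0.057], [-0.267, -0.074], [-0.285, -0.093], [-0.302, -0.113]]
```

Call:
{"fn": "apply_moves", "kwargs": {"rows": [[[-0.026,0.004,0],[0,0,0],0.1],[[-0.052,0.006,0],[0,0,0],0.1],[[-0.078,0.006,0],[0,0,0],0.1],[[-0.104,0.004,0],[0,0,0],0.1],[[-0.13,-0.001,0],[0,0,0],0.1],[[-0.155,-0.008,0],[0,0,0],0.1],[[-0.18,-0.017,0],[0,0,0],0.1],[[-0.203,-0.029,0],[0,0,0],0.1],[[-0.226,-0.042,0],[0,0,0],0.1],[[-0.247,-0.057,0],[0,0,0],0.1],[[-0.267,-0.074,0],[0,0,0],0.1],[[-0.285,-0.093,0],[0,0,0],0.1],[[-0.302,-0.113,0],[0,0,0],0.1],[[-0.302,-0.113,0],[0,0,0],0.1]]}}

```text
time: 18.3
ee_pos: [0.5752, -0.0813, 0.1575]
tcp_rot: [179.9, 0.1, 116.7]
wrist_force: [4.5, -0.5, 6.3]
opening: 0.0146
grasp_force: 40.0
```

```bash
python3 fr.py; python3 car.py w6; python3 idx.py w6;python3 - <<'E'
import cv2
a=cv2.imread('pics/w6.png');cv2.imwrite('pics/w6c.png',cv2.resize(a[0:110,110:260],None,fx=5,fy=5,interpolation=cv2.INTER_CUBIC))
E
```

```text
t 18.3 p [ 0.5752 -0.0813  0.1575] rpy [1.7991e+02 9.0000e-02 1.1673e+02] q [-8.   8.7 -2.  79.2 -0.  55.2] F [ 4.53 -0.53  6.3 ] op 0.0146 g 40.0
rad mm 31.3 phi 305.6 Fr 4.26 Ft 1.63
t 18.3 p [ 0.5752 -0.0813  0.1575] rpy [1.7991e+02 9.0000e-02 1.1673e+02] q [-8.   8.7 -2.  79.2 -0.  55.2] F [ 4.53 -0.53  6.3 ] op 0.0146 g 40.0
carriage y from near edge -38.76194656198895 far -46.52954354142609
pointer block 11 [-10.6  -10.22] -10.41
w6 bbox [ 104    0   52   30 1104] x [-70.3 -51.5] y [-15.4 -10.6  -6.5] z hist [  0   4  21 684 209  77  84  22   3   0   0   0]
   z 32 n 76 x [-70.7 -53.8] y [-15.5 -14.9  -6.9]
   z 36 n 790 x [-69.2 -52.9] y [-15.3 -11.5  -6.5]
   z 40 n 78 x [-68.2 -59.2] y [-9.8 -9.4 -7.5]
   z 44 n 77 x [-67.7 -59.2] y [-9.9 -9.4 -8.4]
   z 48 n 48 x [-67.3 -59.3] y [-9.9 -9.5 -9. ]
   z 52 n 22 x [-55.2 -47.3] y [-10.6 -10.3 -10. ]
```

View pics/w6c.png

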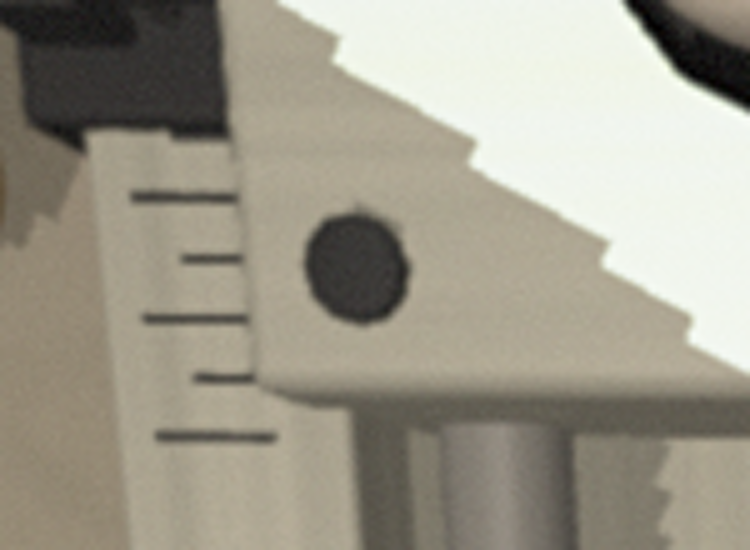

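The clip's lower part is at the top edge (crop (120,60)); pointer out of view above. I'll use the plate's near edge with y limits.

```bash
cat > edge.py <<'E'
from idx import *
for n in sys.argv[1:]:
    p,S=grid(n);r=[]
    for x0 in (-40,-15,15,30):
        m=(abs(S[...,2]-56)<2.5)&(abs(S[...,0]-x0)<4)&(S[...,1]>-65);r.append(np.percentile(S[m][:,1],1)if m.sum()>30 else np.nan)
    pb=(abs(S[...,2]-54)<3)&(S[...,0]>-56)&(S[...,0]<-49);q=S[pb][:,1]
    print(n,'edge+35',np.round(np.array(r)+35,2),'ptr',np.percentile(q,[2,98]).mean().round(2) if len(q)>300 else None)
E
python3 edge.py w1 w2 w3 w5 w6
```

```text
w1 edge+35 [7.47 7.19 6.83 7.18] ptr 6.29
w2 edge+35 [14.27 14.27 13.86 14.  ] ptr 13.6
w3 edge+35 [23.75 23.67 23.42 23.38] ptr None
w5 edge+35 [16.34 15.95 15.97 15.63] ptr 15.25
w6 edge+35 [-4.24 -4.32 -4.54 -4.56] ptr None
```

About 3.3 mm left. I'll go 20° more, then release and back off to look properly.

```bash
python3 arc.py -53 -73 2.5
```

```text
[[-0.008, -0.011], [-0.015, -0.022], [-0.022, -0.033], [-0.028, -0.044], [-0.033, -0.056], [-0.039, -0.068], [-0.043, -0.08], [-0.047, -0.093]]
```

Call:
{"fn": "apply_moves", "kwargs": {"rows": [[[-0.008,-0.011,0],[0,0,0],0.1],[[-0.015,-0.022,0],[0,0,0],0.1],[[-0.022,-0.033,0],[0,0,0],0.1],[[-0.028,-0.044,0],[0,0,0],0.1],[[-0.033,-0.056,0],[0,0,0],0.1],[[-0.039,-0.068,0],[0,0,0],0.1],[[-0.043,-0.08,0],[0,0,0],0.1],[[-0.047,-0.093,0],[0,0,0],0.1],[[-0.047,-0.093,0],[0,0,0],0.1]]}}

```text
time: 19.25
ee_pos: [0.5689, -0.0897, 0.1575]
tcp_rot: [179.9, 0.1, 116.7]
wrist_force: [4.2, -0.9, 5.6]
opening: 0.0141
grasp_force: 40.0
```

```bash
python3 fr.py; python3 look.py w7; python3 edge.py w7
```

```text
t 19.25 p [ 0.5689 -0.0897  0.1575] rpy [1.7994e+02 1.0000e-01 1.1673e+02] q [-8.9  8.1 -2.7 79.1 -0.  54.3] F [ 4.25 -0.93  5.57] op 0.0141 g 40.0
rad mm 31.35 phi 286.3 Fr 3.58 Ft 2.47
t 19.25 p [ 0.5689 -0.0897  0.1575] rpy [1.7994e+02 1.0000e-01 1.1673e+02] q [-8.9  8.1 -2.7 79.1 -0.  54.3] F [ 4.25 -0.93  5.57] op 0.0141 g 40.0
w7 edge+35 [-6.8  -7.02 -7.02 -7.26] ptr None
```

Call:
{"fn": "apply_moves", "kwargs": {"rows": [[[0,0,0],[0,0,0],0.25],[[0,0,0],[0,0,0],0.35],[[0,0,0],[0,0,0],0.45],[[0,0,0],[0,0,0],0.5],[[0,0,-0.2],[0,0,0],0.5],[[0,0,-0.5],[0,0,0],0.5],[[0.3,0,-0.7],[0,0,0],0.5],[[0.6,-0.3,-0.7],[0,0,0],0.5],[[0.8,-0.5,-0.7],[0,0,0],0.5],[[0.8,-0.5,-0.7],[0,0,0],0.5],[[0.8,-0.5,-0.7],[0,0,0],0.5]]}}

```text
time: 20.4
ee_pos: [0.4877, -0.0402, 0.2272]
tcp_rot: [180.0, 0.0, 116.8]
wrist_force: [1.1, 0.2, 0.7]
opening: 0.0426
grasp_force: 0.0
```

```bash
python3 look.py w8; python3 edge.py w8; python3 idx.py w8
```

```text
t 20.4 p [ 0.4877 -0.0402  0.2272] rpy [1.7995e+02 4.0000e-02 1.1678e+02] q [-4.7 -4.2 -7.7 86.5 -0.  58.5] F [1.07 0.2  0.69] op 0.0426 g 0.0
w8 edge+35 [-5.7  -5.57 -6.84 -6.09] ptr None
w8 bbox [274 157  40  25 885] x [-70.8 -45.3] y [-14.4  -6.6  -0.2] z hist [  2   2  33 319  59   4  71  14 380   1   0   0]
   z 32 n 81 x [-71.  -52.5] y [-14.3  -4.9   0. ]
   z 36 n 304 x [-69.2 -50.1] y [-14.4  -6.   -1.6]
   z 44 n 16 x [-67.7 -59.9] y [-8.5 -7.  -6.9]
   z 48 n 66 x [-68.1 -56.9] y [-9.3 -8.  -5.7]
   z 52 n 210 x [-56.9 -45.3] y [-12.1  -6.4  -0.8]
   z 56 n 177 x [-56.  -45.3] y [-11.9  -6.5  -1. ]
```

Run:
```python
import cv2
from idx import *
a=cv2.imread('pics/w8.png')[140:200,260:340];a=cv2.convertScaleAbs(a,alpha=1.8,beta=10);cv2.imwrite('pics/w8c.png',cv2.resize(a,None,fx=10,fy=10,interpolation=cv2.INTER_CUBIC))
p,S=grid('w8')
b=(S[...,2]>41)&(S[...,2]<51)&(S[...,0]<-58.5)&(S[...,0]>-67.5)&(abs(S[...,1])<30)
v,u=np.nonzero(b);print(len(v),u.min(),u.max(),v.min(),v.max())
for uu in range(u.min(),u.max()+1,2):
    k=u==uu;print(uu,[(int(r),*S[r,uu].round(1).tolist()) for r in v[k]])
```

```text
67 277 290 170 174
277 [(171, -67.5, -7.4, 46.8), (174, -67.5, -9.2, 47.4)]
279 [(170, -66.4, -7.0, 44.9), (171, -66.2, -7.4, 47.1), (172, -66.2, -7.9, 47.8), (173, -66.3, -8.7, 46.5), (174, -66.3, -9.2, 46.8)]
281 [(170, -65.2, -7.0, 44.8), (171, -65.1, -7.5, 46.3), (172, -65.0, -7.9, 47.8), (173, -65.1, -8.6, 46.7), (174, -65.1, -9.3, 46.7)]
283 [(170, -63.9, -7.0, 45.0), (171, -63.7, -7.3, 48.0), (172, -63.8, -8.0, 47.3), (173, -63.9, -8.7, 45.9), (174, -63.8, -9.2, 46.9)]
285 [(170, -62.8, -7.1, 43.6), (171, -62.6, -7.4, 47.1), (172, -62.7, -8.1, 46.1), (173, -62.5, -8.5, 47.5), (174, -62.6, -9.2, 47.2)]
287 [(170, -61.6, -7.1, 43.7), (171, -61.3, -7.4, 46.9), (172, -61.3, -7.9, 48.0), (173, -61.3, -8.6, 47.4), (174, -61.4, -9.2, 46.7)]
289 [(170, -60.4, -7.1, 43.2), (171, -60.2, -7.4, 46.5), (172, -60.1, -7.9, 47.5), (173, -60.1, -8.6, 46.9), (174, -60.1, -9.2, 47.4)]
```

View pics/w8c.png

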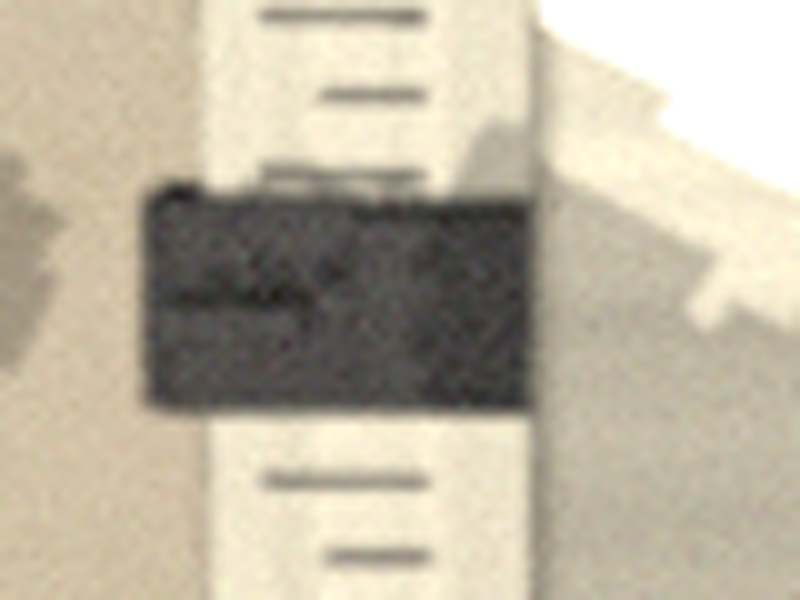

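Crop: clip blade is the thin dark stripe at crop row ~300 (image row 172); the pointer block is merged at right (crop rows 200–410). Check that the pointer sits at the block's centre using the plate edges and blade pixels.

Run:
```python
from idx import *
for n in('w0','w1','w2','w5','w8'):
    p,S=grid(n)
    for lo,hi in((38,46),(46.5,51)):
        b=(S[...,2]>lo)&(S[...,2]<hi)&(S[...,0]<-46)&(S[...,0]>-59)&(S[...,1]>-7)&(S[...,1]<25)
        q=S[b];print(n,lo,len(q),q.min(0).round(1) if len(q) else '',q.max(0).round(1) if len(q) else '')
    r=[]
    for x0 in(-40,-25,25,32,40):
        m=(abs(S[...,2]-56)<1.5)&(abs(S[...,0]-x0)<3)&(S[...,1]>-60)&(S[...,1]<75);y=S[m][:,1];r.append((y.min().round(1),y.max().round(1),((y.min()+y.max())/2).round(2)))
    pb=(abs(S[...,2]-54)<2)&(S[...,0]>-56)&(S[...,0]<-49);y=S[pb][:,1];print(n,r,'block',y.min().round(2),y.max().round(2))
```

```text
w0 38 1 [-57.6   7.7  45.8] [-57.6   7.7  45.8]
w0 46.5 9 [-58.    5.4  48.6] [-56.1  11.8  50.9]
w0 [(np.float64(-28.4), np.float64(41.2), np.float64(6.42)), (np.float64(-28.3), np.float64(41.2), np.float64(6.47)), (np.float64(-28.8), np.float64(40.9), np.float64(6.03)), (np.float64(-28.7), np.float64(40.8), np.float64(6.03)), (np.float64(-28.8), np.float64(40.9), np.float64(6.05))] block 0.82 12.67
w1 38 0  
w1 46.5 10 [-58.4   5.4  48.9] [-57.5   7.4  50.8]
w1 [(np.float64(-28.5), np.float64(40.9), np.float64(6.24)), (np.float64(-28.4), np.float64(41.0), np.float64(6.3)), (np.float64(-28.7), np.float64(40.8), np.float64(6.05)), (np.float64(-28.7), np.float64(40.9), np.float64(6.09)), (np.float64(-28.7), np.float64(40.5), np.float64(5.91))] block 0.48 12.38
w2 38 0  
w2 46.5 21 [-58.6  12.6  47.3] [-56.9  15.2  50.9]
w2 [(np.float64(-21.2), np.float64(34.9), np.float64(6.85)), (np.float64(-21.2), np.float64(34.9), np.float64(6.83)), (np.float64(-21.5), np.float64(35.3), np.float64(6.89)), (np.float64(-21.5), np.float64(35.1), np.float64(6.81)), (np.float64(-21.5), np.float64(35.3), np.float64(6.91))] block 7.63 19.75
w5 38 0  
w5 46.5 12 [-58.3  14.3  48.9] [-57.3  16.4  50.7]
w5 [(np.float64(-19.2), np.float64(41.9), np.float64(11.37)), (np.float64(-19.6), np.float64(42.1), np.float64(11.27)), (np.float64(-19.9), np.float64(42.2), np.float64(11.14)), (np.float64(-19.9), np.float64(42.2), np.float64(11.14)), (np.float64(-19.9), np.float64(41.8), np.float64(10.97))] block 9.39 21.3
w8 38 1 [-57.4  -5.5  41. ] [-57.4  -5.5  41. ]
w8 46.5 6 [-58.1  -6.5  46.5] [-56.9  -5.5  50. ]
w8 [(np.float64(-41.4), np.float64(28.0), np.float64(-6.68)), (np.float64(-41.4), np.float64(27.5), np.float64(-6.92)), (np.float64(-41.8), np.float64(27.7), np.float64(-7.09)), (np.float64(-41.9), np.float64(27.7), np.float64(-7.11)), (np.float64(-41.7), np.float64(27.1), np.float64(-7.29))] block -12.79 -0.76
```

Pointer blade coincides with its block's centre: pointer ≈ −6.6, index ≈ −8.25, leaving about 1.65 mm, or 13°. Regrip at the release pose.

Call:
{"fn": "apply_moves", "kwargs": {"rows": [[[-0.3,0.2,0],[0,0,0],0.5],[[-0.6,0.4,0],[0,0,0],0.5],[[-0.8,0.5,0],[0,0,0],0.5],[[-0.8,0.5,0.1],[0,0,0],0.5],[[-0.8,0.5,0.3],[0,0,0],0.5],[[-0.8,0.5,0.5],[0,0,0],0.5],[[-0.8,0.5,0.65],[0,0,0],0.5],[[-0.8,0.5,0.69],[0,0,0],0.4],[[-0.8,0.5,0.69],[0,0,0],0.3],[[-0.8,0.5,0.69],[0,0,0],0.22],[[-0.8,0.5,0.69],[0,0,0],0.1],[[-0.8,0.5,0.69],[0,0,0],0.1],[[-0.8,0.5,0.69],[0,0,0],0.1],[[-0.8,0.5,0.69],[0,0,0],0.1]]}}

```text
time: 21.85
ee_pos: [0.5688, -0.0892, 0.159]
tcp_rot: [179.9, 0.1, 116.8]
wrist_force: [-1.4, 0.8, 6.0]
opening: 0.0142
grasp_force: 39.5
```

```bash
python3 fr.py; python3 arc.py -73 -86 2.17
```

```text
t 21.85 p [ 0.5688 -0.0892  0.159 ] rpy [1.7992e+02 6.0000e-02 1.1675e+02] q [-8.9  8.  -2.6 79.3  0.  54.3] F [-1.43  0.77  6.02] op 0.0142 g 39.5
rad mm 30.95 phi 286.8 Fr -1.54 Ft -0.51
[[-0.003, -0.011], [-0.006, -0.022], [-0.008, -0.033], [-0.01, -0.044], [-0.011, -0.055], [-0.012, -0.067]]
```

Call:
{"fn": "apply_moves", "kwargs": {"rows": [[[-0.003,-0.011,0],[0,0,0],0.1],[[-0.006,-0.022,0],[0,0,0],0.1],[[-0.008,-0.033,0],[0,0,0],0.1],[[-0.01,-0.044,0],[0,0,0],0.1],[[-0.011,-0.055,0],[0,0,0],0.1],[[-0.012,-0.065,0],[0,0,0],0.1],[[-0.012,-0.065,0],[0,0,0],0.1]]}}

```text
time: 22.55
ee_pos: [0.5638, -0.093, 0.159]
tcp_rot: [179.9, 0.0, 116.8]
wrist_force: [1.1, 2.7, 5.4]
opening: 0.0146
grasp_force: 39.5
```

```bash
python3 fr.py
```

```text
t 22.55 p [ 0.5638 -0.093   0.159 ] rpy [1.7987e+02 4.0000e-02 1.1677e+02] q [-9.4  7.4 -3.3 79.2  0.  53.8] F [1.13 2.7  5.38] op 0.0146 g 39.5
rad mm 30.87 phi 275.1 Fr -1.7 Ft 2.39
```

Call:
{"fn": "apply_moves", "kwargs": {"rows": [[[0,0,0],[0,0,0],0.25],[[0,0,0],[0,0,0],0.35],[[0,0,0],[0,0,0],0.45],[[0,0,0],[0,0,0],0.5],[[0,0,-0.2],[0,0,0],0.5],[[0,0,-0.5],[0,0,0],0.5],[[0.3,-0.1,-0.6],[0,0,0],0.5],[[0.6,-0.3,-0.5],[0,0,0],0.5],[[0.8,-0.44,-0.35],[0,0,0],0.5],[[0.8,-0.44,-0.35],[0,0,0],0.5],[[0.8,-0.44,-0.35],[0,0,0],0.5],[[0.8,-0.44,-0.35],[0,0,0],0.5]]}}

```text
time: 23.75
ee_pos: [0.4888, -0.0419, 0.1935]
tcp_rot: [179.9, 0.0, 116.7]
wrist_force: [-0.8, 0.6, 0.7]
opening: 0.0423
grasp_force: 0.0
```

```bash
python3 look.py w9
cat > m.py <<'E'
from idx import *
for n in sys.argv[1:]:
    p,S=grid(n)
    b=(S[...,2]>44)&(S[...,2]<51)&(S[...,0]<-59.5)&(S[...,0]>-67.5)&(abs(S[...,1])<30);y=S[b][:,1];print(n,'blade',len(y),np.percentile(y,[2,50,98]).round(2),np.percentile(y,[2,98]).mean().round(2))
    pb=(abs(S[...,2]-54)<2)&(S[...,0]>-56)&(S[...,0]<-49);y=S[pb][:,1];print('  block',len(y),y.min().round(2),y.max().round(2),np.percentile(y,[2,50,98]).round(2),np.percentile(y,[2,98]).mean().round(2))
    t=(S[...,2]>44)&(S[...,2]<51)&(S[...,0]>-59)&(S[...,0]<-56.8)&(abs(S[...,1])<30);y=S[t][:,1];print('  tip',len(y),y.min().round(1),y.max().round(1),y.mean().round(2))
    for x0 in(-40,):
        m=(abs(S[...,2]-56)<1.5)&(abs(S[...,0]-x0)<3)&(S[...,1]>-60)&(S[...,1]<75);y=S[m][:,1];print('  plate',y.min().round(2),y.max().round(2),((y.min()+y.max())/2).round(2))
E
python3 m.py w1 w8 w9
```

```text
t 23.75 p [ 0.4888 -0.0419  0.1935] rpy [1.7994e+02 4.0000e-02 1.1674e+02] q [ -4.9  -4.  -11.1  82.8  -0.   58.4] F [-0.78  0.59  0.74] op 0.0423 g 0.0
w1 blade 117 [-9.22 -7.95 -7.12] -8.17
  block 523 0.48 12.38 [ 0.54  6.33 12.03] 6.29
  tip 10 5.4 7.4 6.46
  plate -28.46 40.95 6.24
w8 blade 63 [-9.29 -7.98 -6.97] -8.13
  block 232 -12.79 -0.76 [-12.7   -6.6   -0.85] -6.78
  tip 12 -7.7 -5.5 -6.68
  plate -41.38 28.01 -6.68
w9 blade 75 [-9.34 -8.18 -7.04] -8.19
  block 306 -14.28 -2.28 [-14.18  -7.94  -2.37] -8.28
  tip 15 -9.0 -6.9 -7.88
  plate -43.02 26.38 -8.32
```

```bash
python3 -c "
from workcell import bot
print(bot.job_done())"
```

```text
the job is handed in; nothing more can be done
None
```

The job is handed in: the carriage pressed and held on the stop at about 25–40 N, then came back from the stop side to within about 0.3 mm of the index blade by camera, crank released at 23.8 s; it was already about 14 mm on the stop side of the clip at the start, so it never crossed the blade outbound.

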